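# Shut and scan the slide box

## Task

Press the slide box's lid shut until its catch snaps, then take the hand scanner from its stand and read the barcode label on the lid: hold its window about 10 cm off, beam roughly square-on to the middle of the label and scan line along the label's length, steady for at least one second, without the scanner touching the box. Then lay the scanner back in its stand the way it was and let go; leave everything else on the bench where it is.

Things in the scene. Friction and masses are not known exactly. Their poses are not given: they have to be found in the camera images.
- slidebox: Grey plastic microscope-slide box, fixed to the bench, 120 (x) x 170 (y) x 36 high without its lid. Origin: centre of its underside, z up. The lid is hinged along its +x (far) rim; the catch is at the middle of its -x rim.
- lid (a joint): Lid angle in rad: 0 = shut, grows as the lid's near edge rises (1.57 would be upright). Starts partly open and stays where it is left, by friction. A sprung catch resists from about 0.09 to 0.04 (some 9 to 12 N at the lid's near edge) and then snaps; snapped shut reads below 0.035, half-latched reads about 0.08.
- lid_hinge (a point): Middle of the lid's hinge line, fixed to the box, 36 mm above the bench; its axes are the box's. The hinge line runs along y.
- lid_edge (a point): Middle of the lid's free (near) edge, on its outer (top when shut) face; it moves with the lid. The lid is a flat plate 124 (from hinge) x 172 x 6 mm; this point is 120 mm from the hinge line; when shut the outer face is 42 mm above the bench.
- label (a point): Centre of the white paper barcode label with black bars on the lid's outer face, 56 mm long along y and 28 mm along x; 62 mm from the hinge line and 35 mm to the +y side of the lid's middle. Axes: z out of the lid's outer face, y along the label's length (across the bars).
- scanner: White hand scanner, 0.2 kg: a straight handle 135 long (x -75 to +60) x 32 wide (y) x 26 high (z 0 to 26), with a bulkier head, 46 wide, at its +x end (x 52 to 107, z -26 to 37) whose dark window looks down and forward. Origin: underside of the handle, 75 mm from its rear end, close to the centre of mass and the best place to grip (across y, from above). z up when in the stand.
- window (a point): Centre of the scanner's dark window, at x 86.6, y 0, z -17.5 mm in the scanner's frame. Axes: z is the beam, leaving the window 20 degrees forward of straight down when the handle is level; y is the scan line, sideways of the scanner; x points rearward.
- stand: Scanner stand, fixed: dark base plate 150 x 66 x 6 mm, two white forks 10 mm thick at x -55 and +42 carry the handle's underside 50 mm above the bench, between cheeks 44 mm apart rising 15 mm; between the forks the handle is free to grip. Origin on the bench; the stored scanner's origin is 50 mm above it, its x along the stand's x, head beyond the +x fork.
- dish: Bystander: covered glass culture dish, 64 across, 16 high. Origin under its centre.
- dropper: Bystander: amber dropper bottle, 32 across, 72 high. Origin under its centre.
- forceps: Bystander: steel forceps lying flat, 120 long along x, 6 high.
- beaker: Bystander: glass beaker, 68 across, 85 high. Origin under its centre.
- washbottle: Bystander: white plastic bottle, 68 across, 170 high. Origin under its centre.
- scissors: Bystander: steel scissors lying flat, 126 long along x, 6 high.
- coverslips: Bystander: small cardboard box, 45 x 60 x 22 high. Origin under its centre.
Things that resemble listed ones, but are neither listed nor needed, are in the scene too. What is shaped like the slidebox but purple is not meant. Leave any orange look-alike of the stand alone.

How it is judged:
By the outcome, as a careful person would: the job done as asked, in the order asked, and still so for the second after the job is handed in, with the robot touching nothing.
It also fails if it takes over 64 s, if anything falls off the work surface, if the arm or the gripper's body presses on something with over 40 N, if the wrist force passes 120 N, or if a joint passes its speed limit or range.

## Robot

A 7-joint arm with a two-finger parallel gripper is mounted at the origin on the work surface. World frame = base frame: x ahead of the robot, y to its left, z up, the work surface at z = 0. Lengths are in m, angles in rad, forces in N, time in s.
With the tool pointing down it reaches from about 0.35 to 0.9 m from the base axis. Payload 8.1 kg.
Tool frame: the origin (TCP) lies midway between the tips of the shut fingers; the grasp point (between the pads) lies 19 mm behind it; z points along the fingers, y is the line along which they close (so a half turn about z gives the same grasp; the last joint's range is limited). The gripper opens to 92 mm and grips with 3 to 60 N. Pads are 19 mm wide; open, the fingers measure 130 mm over their backs; the gripper's body (75 mm by 190 mm) begins 47 mm behind the grasp point.
Start: joints at [-1.289, 0.434, 0.025, 1.573, -0.012, 1.134, -0.075], TCP at [0.235, 0.579, 0.227] pointing down, gripper open.
Joint ranges: [-2.62, 2.62], [-0.44, 2.09], [-1.27, 1.32], [0.08, 2.57], [-1.32, 4.46], [0.12, 2], [-2.74, 2.74]. Speed limits (rad/s): [2.22, 2.22, 3.01, 3.01, 3.14, 3.14, 3.14].

## Interface

Orientations are given as a rotation vector (axis times angle).
In Python, from cell import observe, cams, job gives the robot as it stands. The module is installed in compiled form; this text tells all that it offers.
- The arm moves only by the tool step_arm, never from a script. Its argument "steps" is a list of rows, each a list of 6 numbers: the shift along the world's x, y, z in mm, then the turn, a rotation vector about the world's x, y, z in rad. In form: [[dx, dy, dz, rx, ry, rz], ...]. A call has 1 to 20 rows; each row shifts and turns the commanded pose from where the row before left it; what a row does not reach is not made up. A row lasts 1/12 s, in which the tool goes at most 41.7 mm and 7.16 degrees, less where a joint would pass 70% of its speed; a pose out of reach is approached as far as the arm can. A call with a gripper value outside its range is refused whole. "gripper" is the opening, from 0 (shut) to 1 (fully open), set as the call begins (left out, the last holds). The fingers move at their own pace and stop on an object; "force" is the grip in N (left out, the last holds). Time passes only in rows, so rows that do not move let the fingers close. It gives the time, the measured TCP pose, the force, the opening and the grip force at its end, in the units of the state.
- observe(): the state, without advancing time (a new reading comes with each control period).
- cams.get_image(name): name is "scene" or "side" or "wrist"; returns the picture (480x640x3 uint8, red, green, blue); there is no depth.
- cams.get_calibration(name): a dict with "fov_y" (degrees; the focal length in pixels is half the picture's height over the tangent of half this angle, whatever the lens; pixels are square), "cx", "cy" (the principal point, pixels), "world_to_cam" (4x4, takes a point from world to camera coordinates). Camera axes: x right, y up, looking along -z (the intrinsics and any distortion apply to the point x, -y, -z); pixel columns grow to the right and rows downward; lengths in m; the calibration is good to about 2 mm. The wrist camera is an equidistant fisheye: a pixel r from the principal point sees the ray r / f radians off the axis. A picture is of the moment at which its call begins: read the wrist's pose just before it. get_calibration takes no time and is no camera call; for the wrist camera it gives the pose at the moment of the call.
- job.sign_off(): hands the job in; it is judged then, once.
The state is a dict: "clock": time; "joints": joint angles; "dq": joint speeds; "joint_efforts": joint torques, N m; "position": TCP position; "ee_rot": TCP orientation; "force": force on the tool from outside, world axes, zero at the start; "ft_torque": the same for the moment, N m; "width": opening from 0.0 (shut) to 1.0 (fully open); "gripper_force": force on a finger pad.
Only numpy, scipy, OpenCV 4.12 (cv2) and the standard library are available. Lean on these libraries where they do the work, as an engineer would, in place of code of your own. Each camera call takes 0.05 s, during which the arm holds its last target. There are 200 camera calls.

## Working session

There is one attempt and no reset: what is moved stays moved. The work goes in short steps, Python scripts to look and compute and a tool call to move; the robot and the scene stay as the last step left them, time stands still between calls to the robot, and variables do not carry over. Pictures are saved under pics/ and viewed, at most 10 in all, crops included, and the job is handed in when it is done.

Besides the shell and the picture viewer there is one more tool, called as name(argument=value, ...) on one line, values as JSON. step_arm: Moves the arm, as the interface text tells. Its arguments: {"type":"object","properties":{"steps":{"type":"array","items":{"type":"array","items":{"type":"number"}}},"gripper":{"type":"number"},"force":{"type":"number"}},"required":["steps"]}

```bash
mkdir -p pics
python3 - <<'E'
from cell import observe,cams
import cv2,numpy as np
s=observe();print({k:np.round(v,3) for k,v in s.items()})
for n in("scene","side","wrist"):
    c=cams.get_calibration(n);print(n,c["fov_y"],c["cx"],c["cy"],{k for k in c});print(np.round(c["world_to_cam"],4).tolist())
    im=cams.get_image(n);cv2.imwrite(f"pics/{n}0.png",im[:,:,::-1])
E
```

```text
{'clock': np.float64(0.0), 'joints': array([-1.289,  0.435,  0.025,  1.574, -0.012,  1.134, -0.075]), 'dq': array([-0.001, -0.001,  0.002,  0.002,  0.   , -0.   ,  0.   ]), 'joint_efforts': array([ 2.0000e-03, -6.6784e+01,  9.8600e-01, -3.1446e+01, -6.0000e-02,
        4.3000e-02,  0.0000e+00]), 'position': array([0.234, 0.579, 0.226]), 'ee_rot': array([-6.010e-01, -3.083e+00,  3.000e-03]), 'force': array([-0.087, -0.803,  0.278]), 'ft_torque': array([ 0.003, -0.004,  0.052]), 'gripper_force': np.float64(0.0), 'width': np.float64(1.0)}
scene 48.761707600611714 327.1853563507951 238.93425255023837 {'world_to_cam', 'cy', 'cx', 'fov_y'}
[[0.7375, 0.6751, -0.0186, -0.4165], [-0.4845, 0.5481, 0.6818, 0.2031], [0.4705, -0.4938, 0.7313, -1.4286], [0.0, 0.0, 0.0, 1.0]]
side 56.17869182282324 318.6279715875931 239.22677944402616 {'world_to_cam', 'cy', 'cx', 'fov_y'}
[[0.8575, -0.5144, 0.0099, -0.4887], [0.3141, 0.5385, 0.7819, -0.2241], [-0.4075, -0.6673, 0.6233, -1.0608], [0.0, 0.0, 0.0, 1.0]]
wrist 65.70646984690485 321.69866469423397 242.80871387347935 {'world_to_cam', 'cy', 'cx', 'fov_y'}
[[0.3747, 0.9271, -0.0023, -0.6248], [-0.8909, 0.3594, -0.2776, 0.0348], [-0.2565, 0.1061, 0.9607, -0.3914], [0.0, 0.0, 0.0, 1.0]]
```

View pics/scene0.png

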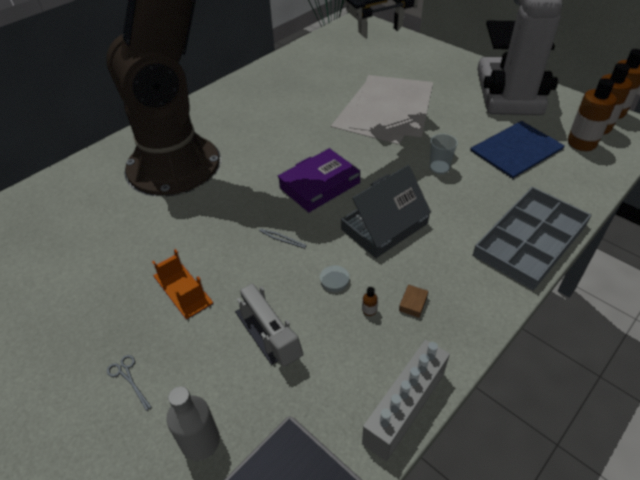

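View pics/side0.png

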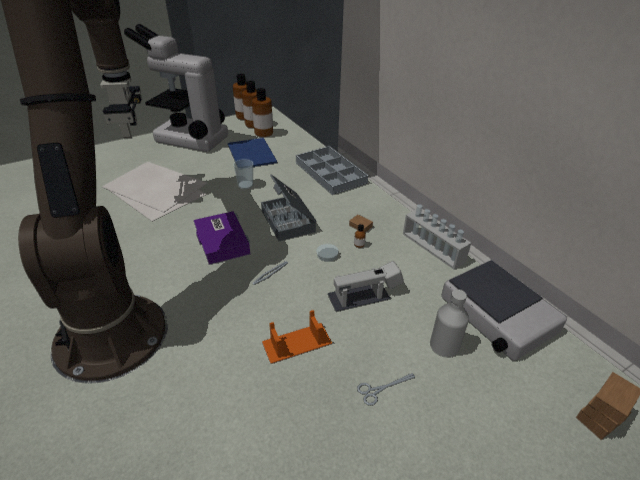

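The scene view shows the grey slide box, lid ajar, at about (387,212) with its label at (405,198). The scanner is in its stand at (268,325). In the side view they are at (288,208) and (365,285).

```bash
cat > h.py <<'E'
import numpy as np,cv2
from cell import observe,cams
from scipy.spatial.transform import Rotation as R
def ray(n,uv,c=None):
    c=c or cams.get_calibration(n);f=240/np.tan(np.radians(c["fov_y"]/2));T=np.array(c["world_to_cam"])
    x,y=uv[0]-c["cx"],uv[1]-c["cy"]
    if n=="wrist":
        r=np.hypot(x,y);t=r/f;d=np.array([x/r*np.sin(t),-y/r*np.sin(t),-np.cos(t)])
    else: d=np.array([x/f,-y/f,-1])
    d=T[:3,:3].T@d;return -T[:3,:3].T@T[:3,3],d/np.linalg.norm(d)
def onz(n,uv,z,c=None):
    o,d=ray(n,uv,c);return o+d*(z-o[2])/d[2]
def tri(*obs):  # (name,uv[,calib])
    A=np.zeros((3,3));b=np.zeros(3);rs=[ray(*o) for o in obs]
    for o,d in rs: P=np.eye(3)-np.outer(d,d);A+=P;b+=P@o
    p=np.linalg.solve(A,b);return p,max(np.linalg.norm(np.cross(p-o,d)) for o,d in rs)
def proj(n,p,c=None):
    c=c or cams.get_calibration(n);f=240/np.tan(np.radians(c["fov_y"]/2));T=np.array(c["world_to_cam"])
    q=T[:3,:3]@np.asarray(p)+T[:3,3];v=np.array([q[0],-q[1]]);z=-q[2]
    v=v/z if n!="wrist" else v/np.linalg.norm(v)*np.arctan2(np.linalg.norm(v),z)
    return v*f+[c["cx"],c["cy"]]
E
python3 - <<'E'
import cv2,numpy as np
a=cv2.imread("pics/scene0.png");b=cv2.imread("pics/side0.png")
cr=lambda im,x,y,w=100,h=75,:cv2.convertScaleAbs(cv2.resize(im[y:y+h,x:x+w],(400,300),interpolation=cv2.INTER_CUBIC),alpha=1.5)
cv2.imwrite("pics/crops.png",np.vstack([np.hstack([cr(a,337,167,),cr(b,240,170)]),np.hstack([cr(a,220,280,120,90),cr(b,315,250)])]))
E
```

```text
(no output)
```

View pics/crops.png

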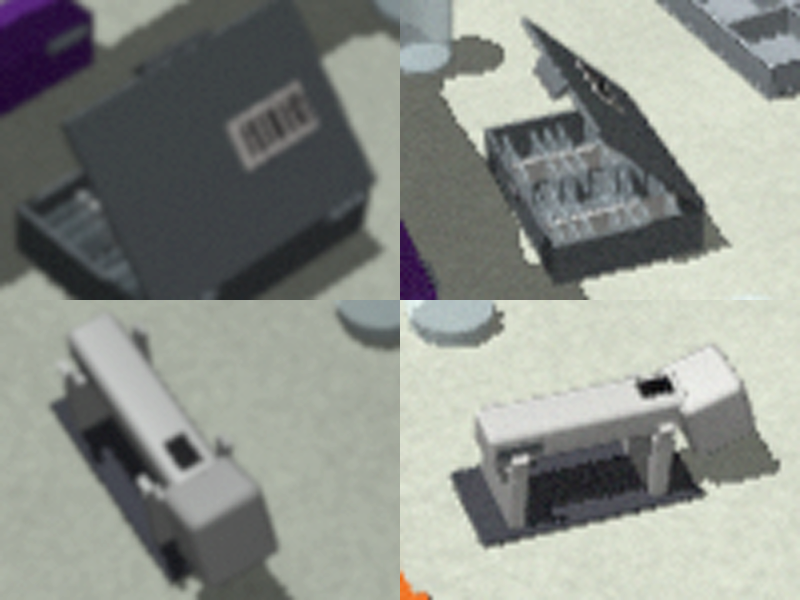

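Crops: in the side view the box rim corners at z=36 mm are about (262,202), (277,231) and (316,222). In the scene view the label corners are about (394,198), (412,187), (416,196) and (398,209). The scanner handle's rear top corners in the scene view are about (240,293) and (251,284), and its head is at (288,345).

Run:
```python
from h import *
np.set_printoptions(precision=4,suppress=True)
S=lambda x,y:((x-400)/4+240,y/4+170)
C=lambda x,y:(x/4+337,y/4+167)
for n,p in dict(A=(487,130),B=(550,245),C=(703,210)).items(): print(n,onz("side",S(*p),.036))
print("lid free -y?corner side/scene tri",tri(("side",S(522,20)),("scene",C(65,125))))
print("hinge corner scene z.036+",onz("scene",C(375,180),.036), onz("scene",C(145,300),.036))
S2=lambda x,y:((x-400)/4+315,(y-300)/4+250)
C2=lambda x,y:(x*.3+220,(y-300)*.3+280)
print("rear corners scene",onz("scene",C2(68,345),.076),onz("scene",C2(105,315),.076))
print("head-side handle", onz("scene",C2(167,492),.076),onz("scene",C2(210,458),.076))
print("side rear L,R; far",onz("side",S2(475,415),.076),onz("side",S2(482,440),.076),onz("side",S2(682,405),.076))
print("black rect scene",onz("scene",C2(183,452),.076), "side",onz("side",S2(655,386),.076))
print("base plate scene",onz("scene",C2(52,405),.006),onz("scene",C2(178,588),.006),"side",onz("side",S2(453,472),.006),onz("side",S2(486,545),.003),onz("side",S2(705,493),.006))
for n,p in dict(a=(228,125),b=(300,82),c=(318,118),d=(245,170)).items(): print(n,C(*p))
```

```text
A [0.5234 0.2763 0.036 ]
B [0.4986 0.1164 0.036 ]
C [0.6177 0.0971 0.036 ]
lid free -y?corner side/scene tri (array([0.5268, 0.1404, 0.1601]), np.float64(0.04747677838902755))
hinge corner scene z.036+ [0.6455 0.2696 0.036 ] [0.6054 0.1074 0.036 ]
rear corners scene [ 0.52   -0.1991  0.076 ] [ 0.5196 -0.1698  0.076 ]
head-side handle [ 0.6362 -0.2293  0.076 ] [ 0.638  -0.1983  0.076 ]
side rear L,R; far [ 0.5093 -0.1719  0.076 ] [ 0.5012 -0.1925  0.076 ] [ 0.6249 -0.2292  0.076 ]
black rect scene [ 0.6239 -0.2056  0.076 ] side [ 0.6209 -0.2068  0.076 ]
base plate scene [ 0.5001 -0.2075  0.006 ] [ 0.6494 -0.2426  0.006 ] side [ 0.5097 -0.1487  0.006 ] [ 0.4955 -0.2105  0.003 ] [ 0.6392 -0.2465  0.006 ]
a (394.0, 198.25)
b (412.0, 187.5)
c (416.5, 196.5)
d (398.25, 209.5)
```

Run:
```python
from h import *
np.set_printoptions(precision=4,suppress=True)
S=lambda x,y:((x-400)/4+240,y/4+170)
C=lambda x,y:(x/4+337,y/4+167)
print("lid +y free corner",tri(("side",S(522,20)),("scene",C(280,0))))
print("lid -y free corner",tri(("side",S(600,140)),("scene",C(65,125))), proj("side",tri(("side",S(600,140)),("scene",C(65,125)))[0]))
print("dish",onz("scene",(335,278),.01),onz("side",(328,253),.01))
print("dropper",onz("scene",(370,312),.0),onz("side",(360,246),0))
print("bottle",onz("scene",(198,450),.0),onz("side",(448,350),0))
print("beaker",onz("scene",(441,170),.0),onz("side",(245,183),0))
o=observe();Rm=R.from_rotvec(o["ee_rot"]).as_matrix();print(Rm)
```

```text
lid +y free corner (array([0.5619, 0.2779, 0.1226]), np.float64(0.00216080306888185))
lid -y free corner (array([0.5396, 0.1131, 0.1196]), np.float64(0.0026856147262090896)) [289.4936 204.2   ]
dish [ 0.5961 -0.0091  0.01  ] [ 0.5912 -0.0163  0.01  ]
dropper [ 0.7039 -0.0219  0.    ] [ 0.6961 -0.027  -0.    ]
bottle [ 0.6662 -0.436   0.    ] [ 0.6539 -0.4386 -0.    ]
beaker [0.5565 0.4514 0.    ] [0.5461 0.4681 0.    ]
[[-0.9268  0.3754 -0.0003]
 [ 0.3754  0.9268 -0.0011]
 [-0.0001 -0.0012 -1.    ]]
```

The lid's free edge is at about (0.551, 0.196, 0.121), so the lid is at roughly 0.73 rad. I'll move above the lid with the fingers shut.

step_arm(steps=[[24, -28, -2, 0, 0, 0.016], [24, -28, -2, 0, 0, 0.016], [24, -28, -2, 0, 0, 0.016], [24, -28, -2, 0, 0, 0.016], [24, -28, -2, 0, 0, 0.016], [24, -28, -2, 0, 0, 0.016], [24, -28, -2, 0, 0, 0.016], [24, -28, -2, 0, 0, 0.016], [24, -28, -2, 0, 0, 0.016], [24, -28, -2, 0, 0, 0.016], [24, -28, -2, 0, 0, 0.016], [24, -28, -2, 0, 0, 0.016], [24, -28, -2, 0, 0, 0.016], [24, -28, -2, 0, 0, 0.016], [0, 0, 0, 0, 0, 0]], gripper=0, force=30)

```text
clock: 1.4
position: [0.5751, 0.1784, 0.1982]
ee_rot: [0.266, 3.128, -0.007]
force: [0.6, -1.2, -0.5]
width: 0.009
gripper_force: 0.0
```

step_arm(steps=[[-3, 5, -15, 0, 0, 0], [-3, 5, -15, 0, 0, 0], [0, 0, -15, 0, 0, 0], [0, 0, -15, 0, 0, 0], [0, 0, -15, 0, 0, 0], [0, 0, -15, 0, 0, 0], [0, 0, -6, 0, 0, 0], [0, 0, -6, 0, 0, 0], [0, 0, -6, 0, 0, 0], [0, 0, -6, 0, 0, 0], [0, 0, -6, 0, 0, 0]])

```text
clock: 2.32
position: [0.565, 0.1975, 0.0788]
ee_rot: [0.252, 3.131, 0.001]
force: [0.3, 0.6, 1.0]
width: 0.005
gripper_force: 0.3
```

step_arm(steps=[[-3, 0, 14, 0, 0, 0], [-8, 0, 14, 0, 0, 0], [-12, 0, 12, 0, 0, 0], [-12, 0, 0, 0, 0, 0], [0, 0, -8, 0, 0, 0], [0, 0, -10, 0, 0, 0], [0, 0, -10, 0, 0, 0], [0, 0, -10, 0, 0, 0], [0, 0, -10, 0, 0, 0], [0, 0, -10, 0, 0, 0]])

```text
clock: 3.15
position: [0.5295, 0.1969, 0.0589]
ee_rot: [-0.253, -3.13, 0.001]
force: [-0.5, -0.8, 0.5]
width: 0.003
gripper_force: 0.2
```

step_arm(steps=[[0, 0, -4, 0, 0, 0], [0, 0, -4, 0, 0, 0], [0, 0, -3, 0, 0, 0], [0, 0, -2, 0, 0, 0], [0, 0, -2, 0, 0, 0]])

```text
clock: 3.57
position: [0.5293, 0.1973, 0.0459]
ee_rot: [-0.252, -3.131, 0.0]
force: [-1.5, -0.3, 2.7]
width: 0.002
gripper_force: 1.5
```

step_arm(steps=[[0, 0, -1, 0, 0, 0], [0, 0, -1, 0, 0, 0], [0, 0, -1, 0, 0, 0], [0, 0, -1, 0, 0, 0], [0, 0, 0, 0, 0, 0]])

```text
clock: 3.98
position: [0.53, 0.1974, 0.0422]
ee_rot: [0.252, 3.131, 0.001]
force: [-0.5, -1.2, 6.3]
width: 0.002
gripper_force: 2.9
```

step_arm(steps=[[0, 0, -1, 0, 0, 0], [0, 0, -1, 0, 0, 0], [0, 0, -1, 0, 0, 0], [0, 0, 0, 0, 0, 0]])

```text
clock: 4.32
position: [0.5302, 0.1975, 0.0413]
ee_rot: [0.253, 3.13, 0.002]
force: [-9.9, -3.5, 33.4]
width: 0.004
gripper_force: 16.6
```

step_arm(steps=[[0, 0, 5, 0, 0, 0], [0, 0, 15, 0, 0, 0], [-5, 0, 30, 0, 0, 0], [-10, 0, 35, 0, 0, 0], [-10, 0, 35, 0, 0, 0], [-10, 0, 35, 0, 0, 0], [-10, 0, 35, 0, 0, 0], [0, 0, 0, 0, 0, 0]], gripper=1)

```text
clock: 4.98
position: [0.4862, 0.1989, 0.2354]
ee_rot: [0.251, 3.124, 0.009]
force: [0.3, -0.4, 0.2]
width: 0.538
gripper_force: 0.0
```

Run:
```python
from h import *
import pickle
c=cams.get_calibration("wrist");w=cams.get_image("wrist");s=cams.get_image("side")
pickle.dump(c,open("c1.pkl","wb"));cv2.imwrite("pics/w1.png",w[:,:,::-1]);cv2.imwrite("pics/s1.png",s[:,:,::-1])
T=np.array(c["world_to_cam"]);print("cam",-T[:3,:3].T@T[:3,3],observe()["position"])
z=cv2.resize(s[150:270,230:390][:,:,::-1],(640,480),interpolation=cv2.INTER_CUBIC)
cv2.imwrite("pics/v1.png",cv2.convertScaleAbs(np.hstack([cv2.resize(w[:,:,::-1],(400,300)),z[60:360,:400]]),alpha=1.5))
```

```text
cam [0.41054355 0.21112666 0.39305075] [0.48535863 0.19784442 0.23028329]
```

View pics/v1.png

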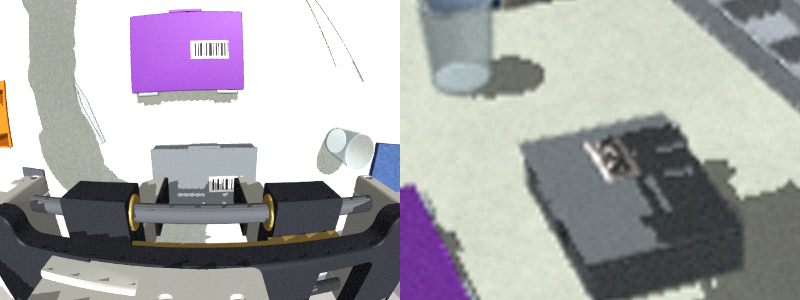

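View pics/w1.png

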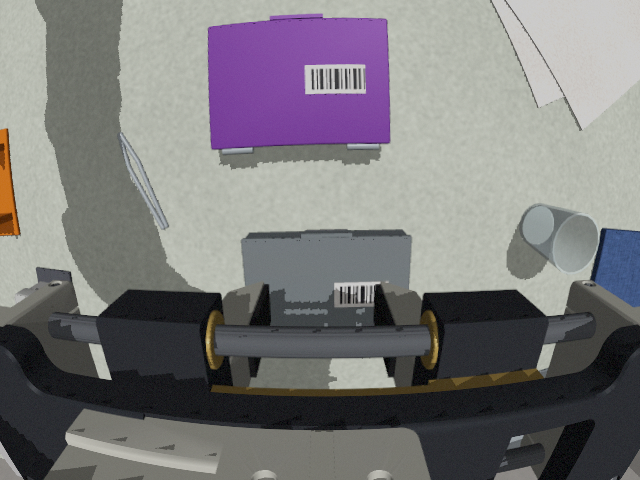

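The lid now lies flat. In the wrist view its near corners are at (242,238) and (411,236), and the label at (355,293) is partly hidden by a finger. I'll move the arm outward for a clear view of the label.

step_arm(steps=[[25, -5, 5, 0, 0, 0], [35, -5, 5, 0, 0, 0], [35, -5, 5, 0, 0, 0], [35, -5, 5, 0, 0, 0], [35, -5, 5, 0, 0, 0], [0, 0, 0, 0, 0, 0], [0, 0, 0, 0, 0, 0]])

```text
clock: 5.67
position: [0.6509, 0.1708, 0.2508]
ee_rot: [-0.256, -3.129, 0.003]
force: [-0.4, 0.6, 0.1]
width: 1.0
gripper_force: 0.0
```

Run:
```python
from h import *
import pickle
c=cams.get_calibration("wrist");w=cams.get_image("wrist")
pickle.dump(c,open("c2.pkl","wb"));cv2.imwrite("pics/w2.png",w[:,:,::-1]);print(observe()["position"],observe()["ee_rot"],observe()["dq"].round(3))
```

```text
[0.6494506  0.17171926 0.2511554 ] [-2.53730626e-01 -3.12824507e+00  2.36671773e-03] [-0.016 -0.032 -0.015  0.03  -0.001  0.002 -0.004]
```

View pics/w2.png

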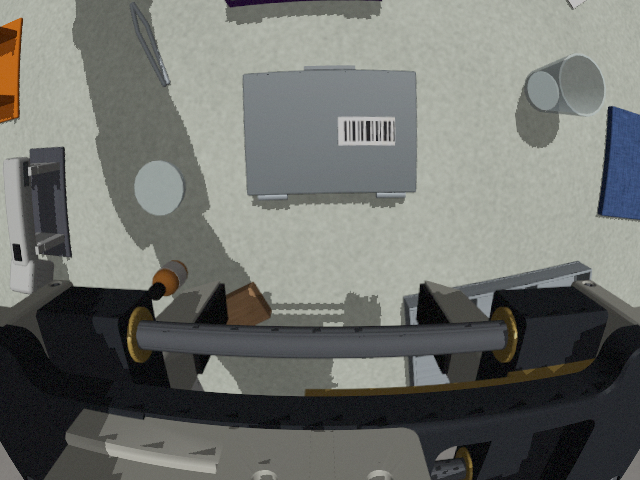

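The lid is fully visible and flat. Its corners are at (243,73), (416,71), (417,191) and (247,193), and the label corners are at (338,117), (396,117), (395,146) and (338,145).

Run:
```python
from h import *
import pickle
np.set_printoptions(precision=4,suppress=True)
c1,c2=[pickle.load(open(f"c{i}.pkl","rb")) for i in(1,2)]
w=cv2.imread("pics/w2.png");g=cv2.cvtColor(w,cv2.COLOR_BGR2GRAY)
m=np.zeros_like(g);m[105:158,325:408]=(g[105:158,325:408]>165)*255
m=cv2.morphologyEx(m,cv2.MORPH_CLOSE,np.ones((9,9)))
k=max(cv2.findContours(m,0,2)[0],key=cv2.contourArea);b=cv2.boxPoints(cv2.minAreaRect(k));print("label box px",b)
P=np.array([onz("wrist",p,.042,c2) for p in b]);print(P,"centre",P.mean(0),[np.linalg.norm(P[i]-P[i-1]) for i in range(4)])
for i in range(4):
    d=P[i]-P[i-1]; print("edge ang",np.degrees(np.arctan2(d[1],d[0])))
for p in((243,73),(416,71),(417,191),(247,193)): print("lid",onz("wrist",p,.042,c2))
for p,q in(((242,238),(243,73)),((411,236),(416,71))): print("near corner tri",tri(("wrist",p,c1),("wrist",q,c2)))
print("scanner handle",[onz("wrist",p,.076,c2) for p in((8,160),(29,158),(12,292),(33,290))])
```

```text
label box px [[338. 144.]
 [338. 117.]
 [394. 117.]
 [394. 144.]]
[[0.5839 0.1982 0.042 ]
 [0.5575 0.2025 0.042 ]
 [0.565  0.2571 0.042 ]
 [0.5917 0.2532 0.042 ]] centre [0.5745 0.2278 0.042 ] [np.float64(0.055505918543541796), np.float64(0.026712891578495625), np.float64(0.055200388711296976), np.float64(0.027014712810052247)]
edge ang -98.10134201543666
edge ang 170.88136216886494
edge ang 82.21576664492133
edge ang -8.457427126963122
lid [0.4964 0.1179 0.042 ]
lid [0.521  0.2869 0.042 ]
lid [0.642  0.2706 0.042 ]
lid [0.6167 0.1003 0.042 ]
near corner tri (array([0.4963, 0.1182, 0.0408]), np.float64(0.0005049583129886797))
near corner tri (array([0.521 , 0.2863, 0.0424]), np.float64(0.0004876266537292291))
scanner handle [array([ 0.5115, -0.1797,  0.076 ]), array([ 0.5197, -0.1414,  0.076 ]), array([ 0.6717, -0.2444,  0.076 ]), array([ 0.6733, -0.1984,  0.076 ])]
```

The lid is snapped shut: its near corners triangulate to z of about 0.0416. The label centre is (0.575, 0.228), with box yaw -8.2°. Next I'll move to view the scanner.

step_arm(steps=[[4, -30, 0, 0, 0, -0.008], [4, -33, 0, 0, 0, -0.008], [4, -33, 0, 0, 0, -0.008], [4, -33, 0, 0, 0, -0.008], [4, -33, 0, 0, 0, -0.008], [4, -33, 0, 0, 0, -0.008], [4, -33, 0, 0, 0, -0.008], [4, -33, 0, 0, 0, -0.008], [4, -33, 0, 0, 0, -0.008], [4, -33, 0, 0, 0, -0.008], [4, -30, 0, 0, 0, -0.008], [4, -20, 0, 0, 0, -0.008], [0, 0, 0, 0, 0, 0], [0, 0, 0, 0, 0, 0]])

```text
clock: 6.88
position: [0.6965, -0.2053, 0.2527]
ee_rot: [-0.405, -3.114, -0.001]
force: [0.1, 0.8, 0.3]
width: 1.002
gripper_force: 0.0
```

Run:
```python
from h import *
import pickle
c=cams.get_calibration("wrist");w=cams.get_image("wrist")
pickle.dump(c,open("c3.pkl","wb"));cv2.imwrite("pics/w3.png",w[:,:,::-1]);print(observe()["position"],observe()["ee_rot"],observe()["dq"].round(3))
```

```text
[ 0.69700614 -0.20342977  0.25289265] [-4.01383438e-01 -3.11435882e+00 -2.11021025e-03] [-0.024 -0.007 -0.017 -0.003 -0.002  0.002  0.001]
```

View pics/w3.png

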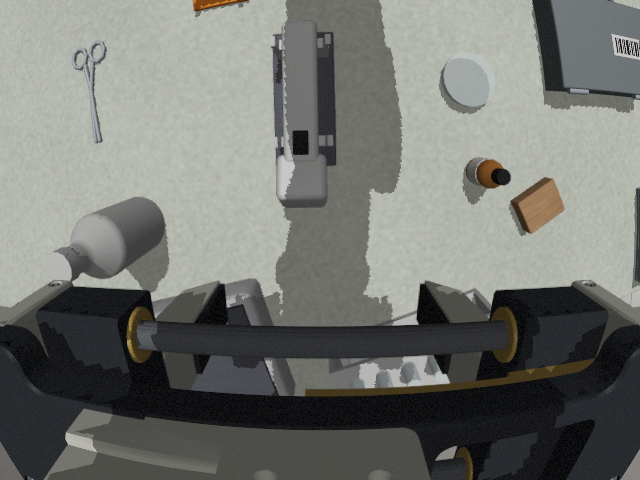

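The scanner is seen from above: handle rear end at (301,22), head front at (302,206), head sides at x=276 and 328, black button at (301,142). Right fork cheeks are at (327,39) and (330,141).

Run:
```python
from h import *
import pickle
np.set_printoptions(precision=4,suppress=True)
c=pickle.load(open("c3.pkl","rb"))
f=lambda u,v,z:onz("wrist",(u,v),z,c)[:2]
r=(f(285,24,.076)+f(317,25,.076))/2;n=(f(284,150,.076)+f(319,150,.076))/2
print("handle rear,front",r,n,np.degrees(np.arctan2(*(n-r)[::-1])),"widths",np.linalg.norm(f(285,24,.076)-f(317,25,.076)),np.linalg.norm(f(284,150,.076)-f(319,150,.076)))
hf=(f(278,203,.08)+f(326,203,.08))/2;print("head front",hf,np.degrees(np.arctan2(*(hf-r)[::-1])),"len",np.linalg.norm(hf-r))
d=(hf-r)/np.linalg.norm(hf-r);print("origin from rear",f(300,21,.074)+.075*d,"from front",f(302,206,.08)-.107*d)
a,b=f(328,39,.065),f(331,141,.065);print("right cheeks",a,b,np.linalg.norm(a-b),np.degrees(np.arctan2(*(b-a)[::-1])))
p=f(274,33,.006),f(333,32,.006),f(336,165,.006);print("plate",p,"centre",(p[0]+p[2])/2,[np.linalg.norm(p[1]-q) for q in p],np.degrees(np.arctan2(*(p[2]-p[1])[::-1])))
```

```text
handle rear,front [ 0.5158 -0.176 ] [ 0.6287 -0.2053] -14.558875020815504 widths 0.028721649016067538 0.031350009764968344
head front [ 0.6749 -0.2173] -14.545267687433297 len 0.16443475144388198
origin from rear [ 0.5842 -0.1948] from front [ 0.5741 -0.1911]
right cheeks [ 0.5331 -0.1554] [ 0.6278 -0.1776] 0.09731367172564379 -13.148785176458404
plate (array([ 0.4946, -0.2047]), array([ 0.5109, -0.143 ]), array([ 0.6552, -0.1776])) centre [ 0.5749 -0.1912] [np.float64(0.06379343014614756), np.float64(0.0), np.float64(0.14838135420524257)] -13.486497076390904
```

step_arm(steps=[[-20, 2, -8, 0, 0, 0.003], [-25, 2, -10, 0, 0, 0.003], [-25, 2, -10, 0, 0, 0.003], [-25, 2, -10, 0, 0, 0.003], [-15, 2, -10, 0, 0, 0.003], [-9, 1, -10, 0, 0, 0.002], [0, 0, -10, 0, 0, 0], [0, 0, -20, 0, 0, 0], [0, 0, -20, 0, 0, 0], [0, 0, -20, 0, 0, 0], [0, 0, -10, 0, 0, 0], [0, 0, 0, 0, 0, 0]])

```text
clock: 7.93
position: [0.5777, -0.1918, 0.1132]
ee_rot: [-0.372, -3.115, -0.002]
force: [-0.2, 0.4, -0.2]
width: 0.997
gripper_force: 0.0
```

step_arm(steps=[[0, 0, -15, 0, 0, 0], [0, 0, -15, 0, 0, 0], [0, 0, -15, 0, 0, 0], [0, 0, -12, 0, 0, 0], [0, 0, -8, 0, 0, 0], [0, 0, -4, 0, 0, 0], [0, 0, 0, 0, 0, 0]])

```text
clock: 8.52
position: [0.5786, -0.1935, 0.0463]
ee_rot: [-0.375, -3.118, -0.0]
force: [-0.2, 0.0, 0.1]
width: 0.998
gripper_force: 0.0
```

step_arm(steps=[[0, 0, 0, 0, 0, 0], [0, 0, 0, 0, 0, 0], [0, 0, 0, 0, 0, 0], [0, 0, 0, 0, 0, 0], [0, 0, 0, 0, 0, 0], [0, 0, 0, 0, 0, 0], [0, 0, 0, 0, 0, 0], [0, 0, 0, 0, 0, 0], [0, 0, 0, 0, 0, 0], [0, 0, 0, 0, 0, 0]], gripper=0, force=30)

```text
clock: 9.35
position: [0.5786, -0.1938, 0.0467]
ee_rot: [0.376, 3.119, -0.0]
force: [-0.1, 0.2, 0.7]
width: 0.347
gripper_force: 30.0
```

The grip is firm at 32 mm, which matches the handle width. Lifting.

step_arm(steps=[[0, 0, 3, 0, 0, 0], [0, 0, 6, 0, 0, 0], [0, 0, 10, 0, 0, 0], [0, 0, 15, 0, 0, 0], [0, 0, 20, 0, 0, 0], [0, 0, 25, 0, 0, 0], [0, 0, 25, 0, 0, 0], [0, 0, 25, 0, 0, 0], [0, 0, 15, 0, 0, 0], [0, 0, 6, 0, 0, 0], [0, 0, 0, 0, 0, 0], [0, 0, 0, 0, 0, 0]])

```text
clock: 10.35
position: [0.5783, -0.1935, 0.1965]
ee_rot: [-0.376, -3.119, -0.0]
force: [0.1, -0.2, -2.1]
width: 0.351
gripper_force: 30.0
```

Run:
```python
from h import *
import pickle
o=observe();print(o["position"],o["ee_rot"],o["force"].round(2),o["ft_torque"].round(3),o["gripper_force"])
ims={}
for n in("wrist","scene","side"):
    c=cams.get_calibration(n);im=cams.get_image(n)[:,:,::-1];cv2.imwrite(f"pics/{n}4.png",im);ims[n]=im
    pickle.dump(c,open(f"c4{n}.pkl","wb"))
from h import proj
f=lambda n:proj(n,o["position"]).astype(int)
def cr(im,p,w=100,h=75):
    x,y=max(p[0]-w//2,0),max(p[1]-h//2,0);print(x,y);return cv2.convertScaleAbs(cv2.resize(im[y:y+h,x:x+w],(400,300),interpolation=cv2.INTER_CUBIC),alpha=1.5)
print("scene,side")
cv2.imwrite("pics/v4.png",np.vstack([np.hstack([cr(ims["scene"],f("scene")+[10,10],120,90),cr(ims["side"],f("side")+[10,0],120,90)]),np.hstack([cv2.resize(ims["wrist"],(400,300)),cv2.resize(ims["wrist"][120:420,120:520],(400,300))])]))
```

```text
[ 0.57829002 -0.19353038  0.19646054] [-3.75742297e-01 -3.11874080e+00 -2.84557000e-04] [ 0.08 -0.19 -2.07] [0.009 0.055 0.036] 29.991533160209656
scene,side
205 232
315 191
```

View pics/v4.png

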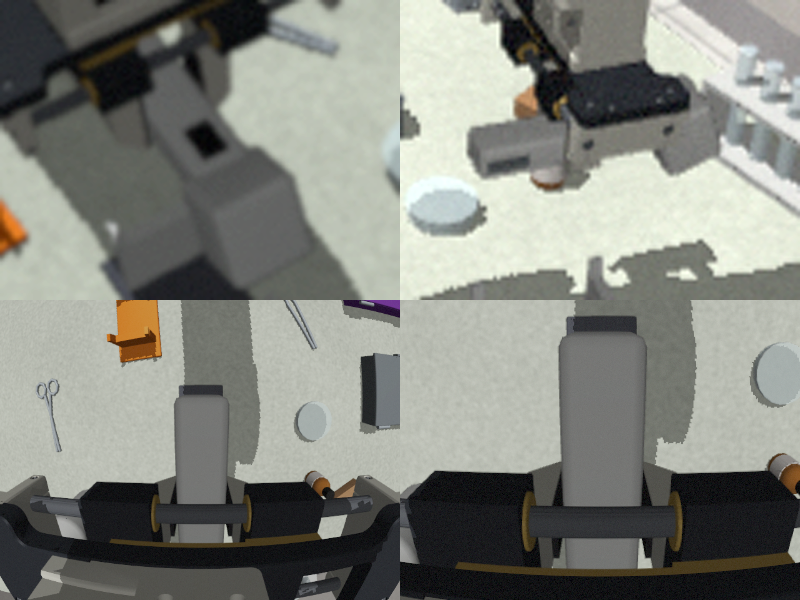

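The scanner hangs level in the grip. In the wrist view its handle's rear edge is at row 152, centred on column 322.

Run:
```python
from h import *
import pickle
np.set_printoptions(precision=4,suppress=True)
c=pickle.load(open("c4wrist.pkl","rb"));T=np.array([0.5783,-.1935])
h=np.array([np.cos(np.radians(-13.7)),np.sin(np.radians(-13.7))])
for z in(.2255,.213):
    p=onz("wrist",(322,152),z,c)[:2];print(z,"rear along/lateral",(p-T)@h,np.cross(h,p-T))
cs=pickle.load(open("c4scene.pkl","rb"))
# head front top corners in scene crop (295,175),(245,215)-> scale 0.3; z of head top
sc=lambda x,y:(x*.3+205,y*.3+232)
for q in((293,178),(212,213)):
    p=onz("scene",sc(*q),.2365,cs)[:2];print("head top front",(p-T)@h,np.cross(h,p-T))
for q in((183,130),(214,132),(228,143),(206,160),(185,140)):
    p=onz("scene",sc(*q),.2255,cs)[:2];print("button",(p-T)@h,np.cross(h,p-T))
```

```text
0.2255 rear along/lateral -0.07081965914239283 0.0010031326627179052
0.213 rear along/lateral -0.07036473290319158 0.0010049099843833509
head top front 0.09909387485591466 0.01883068328913011
head top front 0.09521880212394737 -0.02311374669628228
button 0.03460938697227371 -0.00654390695146984
button 0.04448997599222963 0.005474572978332867
button 0.05452369972407661 0.007687041480311698
button 0.05767536096803803 -0.006479515643850096
button 0.040782440189262976 -0.008824321621493441<stdin>:7: DeprecationWarning: Arrays of 2-dimensional vectors are deprecated. Use arrays of 3-dimensional vectors instead. (deprecated in NumPy 2.0)
<stdin>:12: DeprecationWarning: Arrays of 2-dimensional vectors are deprecated. Use arrays of 3-dimensional vectors instead. (deprecated in NumPy 2.0)
<stdin>:14: DeprecationWarning: Arrays of 2-dimensional vectors are deprecated. Use arrays of 3-dimensional vectors instead. (deprecated in NumPy 2.0)
```

step_arm(steps=[[-5.5, 12, -0.8, 0, 0, 0.0064], [-5.5, 22, -0.8, 0, 0, 0.0064], [-5.5, 30, -0.8, 0, 0, 0.0064], [-5.5, 34, -0.8, 0, 0, 0.0064], [-5.5, 36, -0.8, 0, 0, 0.0064], [-5.5, 36, -0.8, 0, 0, 0.0064], [-5.5, 36, -0.8, 0, 0, 0.0064], [-5.5, 36, -0.8, 0, 0, 0.0064], [-5.5, 36, -0.8, 0, 0, 0.0064], [-5.5, 36, -0.8, 0, 0, 0.0064], [-5.5, 34, -0.8, 0, 0, 0.0064], [-5.5, 30, -0.8, 0, 0, 0.0064], [-5.5, 25, -0.8, 0, 0, 0.0064], [-5.5, 18, -0.8, 0, 0, 0.0064], [-5.5, 12, -0.8, 0, 0, 0.0064], [0, 0, 0, 0, 0, 0]])

```text
clock: 11.83
position: [0.4936, 0.2426, 0.1839]
ee_rot: [-0.217, -3.132, -0.001]
force: [-0.6, 0.2, -1.7]
width: 0.348
gripper_force: 30.0
```

step_arm(steps=[[0, 0, 0, 0.003, 0.02, 0], [0, 0, 0, 0.007, 0.049, 0], [0, 0, 0, 0.01, 0.069, 0], [0, 0, 0, 0.01, 0.069, 0], [0, 0, 0, 0.01, 0.069, 0], [0, 0, 0, 0.007, 0.049, 0], [0, 0, 0, 0.003, 0.02, 0], [0, 0, 0, 0, 0, 0], [0, 0, 0, 0, 0, 0]])

```text
clock: 12.58
position: [0.4965, 0.2383, 0.1844]
ee_rot: [-0.203, -2.787, -0.035]
force: [-1.5, 0.4, -1.4]
width: 0.347
gripper_force: 30.0
```

```bash
cat > win.py <<'E'
from h import *
np.set_printoptions(precision=4,suppress=True)
o=observe();M=R.from_rotvec(o["ee_rot"]).as_matrix();p=o["position"]
z=-M[:,2];y=M[:,1]; y=y if y[1]>0 else -y; x=np.cross(y,z)
org=p+x*.003+z*.0033; w=org+x*.0866-z*.0175
beam=np.sin(np.radians(20))*x-np.cos(np.radians(20))*z
hit=w+beam*(w[2]-.042)/-beam[2]
print("tcp",p,"dq",abs(o["dq"]).max().round(3),"window",w,"beam",beam,"hit",hit,"scan ang",np.degrees(np.arctan2(y[1],y[0])),"dist",np.linalg.norm(hit-w),"err mm",1000*(hit-[.575,.228,.042]), o["clock"],o["width"],o["gripper_force"])
E
python3 win.py
```

```text
tcp [0.4965 0.2383 0.1844] dq 0.019 window [0.5751 0.2267 0.1405] beam [ 0.001  -0.0006 -1.    ] hit [0.5752 0.2267 0.042 ] scan ang 81.66429064305535 dist 0.098488317308087 err mm [ 0.1651 -1.3096  0.    ] 12.5833 0.3474764931725421 29.99167710542679
```

The computed window pose is 98 mm off, square-on, and within 2 mm of the label's middle. I'll hold still and check for slip.

step_arm(steps=[[0, 0, 0, 0, 0, 0], [0, 0, 0, 0, 0, 0], [0, 0, 0, 0, 0, 0], [0, 0, 0, 0, 0, 0], [0, 0, 0, 0, 0, 0], [0, 0, 0, 0, 0, 0], [0, 0, 0, 0, 0, 0], [0, 0, 0, 0, 0, 0], [0, 0, 0, 0, 0, 0], [0, 0, 0, 0, 0, 0], [0, 0, 0, 0, 0, 0], [0, 0, 0, 0, 0, 0], [0, 0, 0, 0, 0, 0], [0, 0, 0, 0, 0, 0], [0, 0, 0, 0, 0, 0], [0, 0, 0, 0, 0, 0], [0, 0, 0, 0, 0, 0], [0, 0, 0, 0, 0, 0], [0, 0, 0, 0, 0, 0], [0, 0, 0, 0, 0, 0]])

```text
clock: 14.25
position: [0.4961, 0.2393, 0.1847]
ee_rot: [-0.201, -2.786, -0.035]
force: [-0.3, 0.6, -2.9]
width: 0.348
gripper_force: 30.0
```

```bash
python3 win.py
python3 - <<'E'
from h import *
a=cams.get_image("side")[:,:,::-1];b=cams.get_image("scene")[:,:,::-1];w=cams.get_image("wrist")[:,:,::-1]
cv2.imwrite("pics/side5.png",a);cv2.imwrite("pics/scene5.png",b);cv2.imwrite("pics/wrist5.png",w)
cr=lambda im,x,y,w=120,h=90:cv2.convertScaleAbs(cv2.resize(im[y:y+h,x:x+w],(400,300),interpolation=cv2.INTER_CUBIC),alpha=1.5)
cv2.imwrite("pics/v5.png",np.vstack([np.hstack([cr(a,230,130),cr(b,320,120)]),np.hstack([cv2.resize(w,(400,300)),cr(w,240,60,160,120)])]))
E
```

```text
tcp [0.4961 0.2393 0.1847] dq 0.002 window [0.5747 0.2279 0.1408] beam [ 0.0004 -0.0001 -1.    ] hit [0.5747 0.2279 0.042 ] scan ang 81.7556316888516 dist 0.09878563161922613 err mm [-0.2939 -0.108   0.    ] 14.25 0.34800360932115626 29.991690516471863
```

View pics/v5.png

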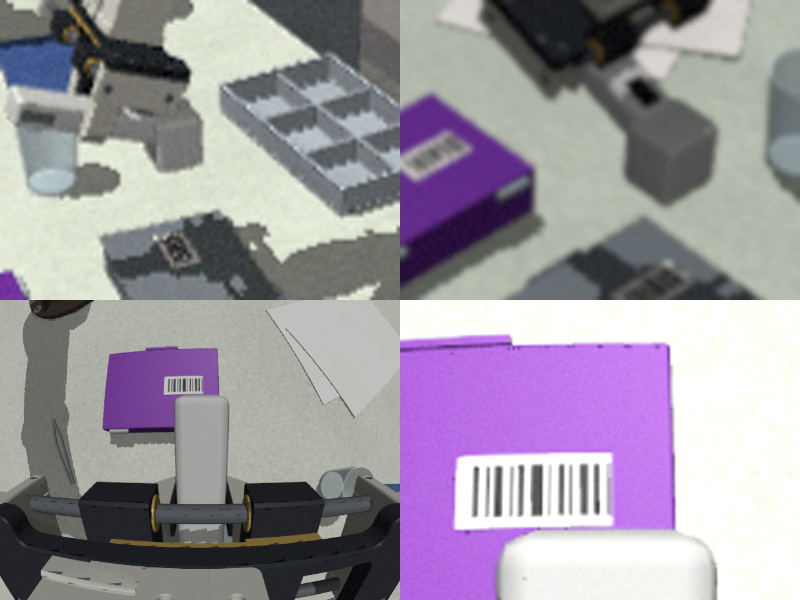

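No slip: the handle's rear edge is still at the same place in the wrist view, and the head hangs nose-down above the label. I'll return by the reverse path.

step_arm(steps=[[0, 0, 0, -0.003, -0.02, 0], [0, 0, 0, -0.007, -0.049, 0], [0, 0, 0, -0.01, -0.069, 0], [0, 0, 0, -0.01, -0.069, 0], [0, 0, 0, -0.01, -0.069, 0], [0, 0, 0, -0.007, -0.049, 0], [0, 0, 0, -0.003, -0.02, 0], [0, 0, 0, 0, 0, 0]])

```text
clock: 15.07
position: [0.4949, 0.2399, 0.1852]
ee_rot: [0.223, 3.133, 0.001]
force: [-1.1, 0.1, -2.4]
width: 0.344
gripper_force: 30.0
```

step_arm(steps=[[5.5, -12, 0.8, 0, 0, -0.0064], [5.5, -18, 0.8, 0, 0, -0.0064], [5.5, -25, 0.8, 0, 0, -0.0064], [5.5, -30, 0.8, 0, 0, -0.0064], [5.5, -34, 0.8, 0, 0, -0.0064], [5.5, -36, 0.8, 0, 0, -0.0064], [5.5, -36, 0.8, 0, 0, -0.0064], [5.5, -36, 0.8, 0, 0, -0.0064], [5.5, -36, 0.8, 0, 0, -0.0064], [5.5, -36, 0.8, 0, 0, -0.0064], [5.5, -36, 0.8, 0, 0, -0.0064], [5.5, -34, 0.8, 0, 0, -0.0064], [5.5, -30, 0.8, 0, 0, -0.0064], [5.5, -22, 0.8, 0, 0, -0.0064], [5.5, -12, 0.8, 0, 0, -0.0064], [0, 0, 0, 0, 0, 0], [0, 0, 0, 0, 0, 0], [0, 0, 0, 0, 0, 0]])

```text
clock: 16.57
position: [0.5787, -0.1923, 0.1963]
ee_rot: [-0.374, -3.118, -0.002]
force: [-0.0, 0.4, -1.9]
width: 0.346
gripper_force: 30.0
```

```bash
python3 -c "
from h import *
o=observe();M=R.from_rotvec(o['ee_rot']).as_matrix();print(o['position'],o['ee_rot'],M[:,2],np.degrees(np.arctan2(M[1,1],M[0,1])),o['clock'])"
```

```text
[ 0.57865957 -0.19230335  0.19633445] [-3.73788321e-01 -3.11820503e+00 -2.01673136e-03] [-9.02912309e-04  1.40175451e-03 -9.99998610e-01] 76.32876997385819 16.5667
```

step_arm(steps=[[0, 0, -10, 0, 0, 0], [0, 0, -20, 0, 0, 0], [0, 0, -25, 0, 0, 0], [0, 0, -25, 0, 0, 0], [0, 0, -20, 0, 0, 0], [0, 0, -15, 0, 0, 0], [0, 0, -10, 0, 0, 0], [0, 0, -8, 0, 0, 0], [0, 0, -6, 0, 0, 0], [0, 0, -4, 0, 0, 0], [0, 0, -3, 0, 0, 0], [0, 0, -2, 0, 0, 0], [0, 0, 0, 0, 0, 0], [0, 0, 0, 0, 0, 0]])

```text
clock: 17.73
position: [0.5789, -0.1938, 0.0491]
ee_rot: [0.376, 3.118, -0.0]
force: [0.2, 0.5, -2.1]
width: 0.345
gripper_force: 30.0
```

step_arm(steps=[[0, 0, -1, 0, 0, 0], [0, 0, -1, 0, 0, 0], [0, 0, 0, 0, 0, 0], [0, 0, 0, 0, 0, 0]])

```text
clock: 18.07
position: [0.5786, -0.1937, 0.0468]
ee_rot: [0.376, 3.119, 0.0]
force: [-0.6, -0.1, -1.7]
width: 0.347
gripper_force: 30.0
```

step_arm(steps=[[0, 0, -0.5, 0, 0, 0], [0, 0, -0.5, 0, 0, 0], [0, 0, 0, 0, 0, 0]])

```text
clock: 18.32
position: [0.5787, -0.1937, 0.0467]
ee_rot: [0.376, 3.119, 0.0]
force: [-2.6, 1.2, 9.0]
width: 0.346
gripper_force: 30.0
```

Contact made: the scanner rests on the forks. I'll ease up 1 mm and release.

step_arm(steps=[[0, 0, 0.7, 0, 0, 0], [0, 0, 0, 0, 0, 0]])

```text
clock: 18.48
position: [0.5788, -0.1937, 0.0467]
ee_rot: [0.376, 3.118, 0.0]
force: [-1.3, -0.2, 4.4]
width: 0.345
gripper_force: 30.0
```

step_arm(steps=[[0, 0, 0, 0, 0, 0], [0, 0, 0, 0, 0, 0], [0, 0, 0, 0, 0, 0], [0, 0, 0, 0, 0, 0], [0, 0, 0, 0, 0, 0], [0, 0, 0, 0, 0, 0], [0, 0, 0, 0, 0, 0], [0, 0, 0, 0, 0, 0], [0, 0, 0, 0, 0, 0], [0, 0, 0, 0, 0, 0], [0, 0, 0, 0, 0, 0], [0, 0, 0, 0, 0, 0]], gripper=1)

```text
clock: 19.48
position: [0.5786, -0.1937, 0.0465]
ee_rot: [0.376, 3.119, 0.0]
force: [-0.3, 0.3, 0.5]
width: 0.999
gripper_force: 0.0
```

step_arm(steps=[[0, 0, 5, 0, 0, 0], [0, 0, 10, 0, 0, 0], [0, 0, 20, 0, 0, 0], [0, 0, 30, 0, 0, 0], [0, 0, 30, 0, 0, 0], [0, 0, 30, 0, 0, 0], [10, 0, 30, 0, 0, 0], [20, -2, 20, 0, 0, 0], [25, -2, 16, 0, 0, 0], [25, -2, 15, 0, 0, 0], [25, -2, 0, 0, 0, 0], [14, -2, 0, 0, 0, 0], [0, 0, 0, 0, 0, 0], [0, 0, 0, 0, 0, 0], [0, 0, 0, 0, 0, 0]])

```text
clock: 20.73
position: [0.6968, -0.2039, 0.2528]
ee_rot: [-0.377, -3.119, 0.0]
force: [-0.3, -0.2, 0.2]
width: 0.999
gripper_force: 0.0
```

Run:
```python
from h import *
o=observe();print(o["position"],o["clock"],o["width"])
w=cams.get_image("wrist")[:,:,::-1];b=cams.get_image("scene")[:,:,::-1];a=cams.get_image("side")[:,:,::-1]
cr=lambda im,x,y,w=120,h=90:cv2.convertScaleAbs(cv2.resize(im[y:y+h,x:x+w],(400,300),interpolation=cv2.INTER_CUBIC),alpha=1.5)
cv2.imwrite("pics/v6.png",np.vstack([np.hstack([cv2.resize(w,(400,300)),cr(a,310,235)]),np.hstack([cv2.resize(b,(400,300)),cr(a,230,150)])]))
```

```text
[ 0.69680926 -0.20391461  0.25281013] 20.7333 0.9989228094911059
```

View pics/v6.png

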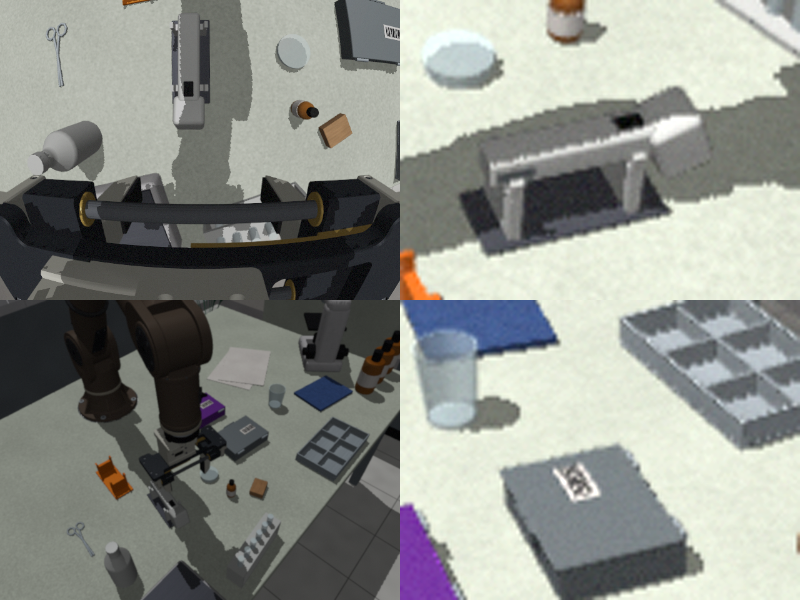

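The scanner is back in its stand between the cheeks, the lid is shut, and the bystanders are where they were. Handing in.

```bash
python3 -c "
from cell import job
print(job.sign_off())"
```

```text
the job is handed in; nothing more can be done
None
```

The job is handed in at about 21 s on the robot's clock: lid pressed shut, label scanned for over 1.6 s from about 99 mm and square-on by the measured tool pose, scanner laid back in its stand and released; no verdict on the read came back.

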